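Check a trolley's brake lever

TASK

Two handles from the workshop's furniture trolley stand on the bench: one has the long brake lever with a ball at its end, the other a short release lever. With the outside of your fingers push the long brake lever slowly in towards its bar until it comes to its stop, short of the bar, hold it against the stop for a good second without forcing it, then let it spring all the way back out and take the hand away. Do not lift or shift either handle stand, leave the short lever alone, and leave the jar, screwdriver, brush and clamp where they are.

Things in the scene. Friction and masses are not known exactly. Their poses are not given: they have to be found in the camera images.
- brake_stand: Heavy test stand (5 to 8 kg, loose on the bench) with the brake handle. Steel plate 180 (x) x 220 (y) x 20 mm; origin: centre of its underside. Handle tube along y at x = +42, z = 110 mm, held by wooden cradles at y = -92 and +92, up to z = 128; grey fluid chamber at y = -66, up to z = 135. The lever is on the tube's -x side (towards the robot), clear all round for y above -60 mm, 80 mm above the plate.
- brake_grip (a point): Centre of the black rubber grip on the tube (the bar) of the brake stand: 32 mm in diameter, 130 mm long along the stand's y axis; the point is on the tube's centre line, 110 mm above the bench. Axes as the stand's.
- brake_lever (a joint): Angle of the long brake lever: 0 fully out (rest), grows as it is pushed towards the bar, 0.26 rad at its stop, where it is about parallel to the bar with 20 mm left between blade and grip. A spring pushes it out: pressed 110 mm from the pivot it takes 3 N to start, 9 N just before the stop, then it is rigid. Let go, it springs back to 0.
- brake_lever_hinge (a point): Pivot of the long lever (vertical axis), at mid height of the blade, 110 mm above the bench; axes as the stand's. From here the aluminium blade, 12 mm thick, 20 mm tall (z = 100 to 120), 150 mm long, with a 20 mm ball at its end, runs along the stand's +y, at rest leaning 0.27 rad from it towards -x (away from the bar).
- brake_lever_press (a point): Where to push: point on the long lever's outer face (away from the bar), 110 mm from the pivot, at mid height of the blade. It moves with the lever, about 28 mm towards the stand's +x from rest to stop. Its axes are the stand's, turned by minus the joint angle about z.
- release_stand: Second stand, the same in all but the lever: carries the handle with the short release lever. Origin and axes as for the brake stand. Leave alone.
- release_lever (a joint): Angle of the short release lever, 0 at rest, 0.26 rad at its stop: same blade section and pivot place as the brake lever but only 80 mm long and without a ball. Leave alone.
- jar: Glass jar with steel lid, 64 mm diameter, 85 mm tall, loose. Origin: centre of its underside. Leave alone.
- screwdriver: Screwdriver with a wooden handle, about 200 mm long, lying loose on the bench along its x axis. Leave alone.
- brush: Brush with a wooden handle, lying loose on the bench along its x axis. Leave alone.
- clamp: Steel F-clamp lying flat on the bench beyond the stands, about 240 x 80 x 17 mm, bar along its y axis. Leave alone.

How it is judged:
By the outcome, as a careful person would: the job done as asked, in the order asked, and still so for the second after the job is handed in, with the robot touching nothing.
It also fails if it takes over 43 s, if anything falls off the work surface, if the arm or the gripper's body presses on something with over 40 N, if the wrist force passes 120 N, or if a joint passes its speed limit or range.

ROBOT

A 6-joint arm with a two-finger parallel gripper is mounted at the origin on the work surface. World frame = base frame: x ahead of the robot, y to its left, z up, the work surface at z = 0. Lengths are in m, angles in rad, forces in N, time in s.
With the tool pointing down it reaches from about 0.3 to 0.875 m from the base axis. Payload 6.4 kg.
Tool frame: the origin (TCP) lies midway between the tips of the shut fingers; the grasp point (between the pads) lies 19 mm behind it (ctrl.pinch_z is the distance from the TCP to the grasp point, in m); z points along the fingers, y is the line along which they close (so a half turn about z gives the same grasp; the last joint's range is limited). The gripper opens to 85 mm and grips with 20 to 120 N. Pads are 22 mm wide; open, the fingers measure 114 mm over their backs; the gripper's body (76 mm by 85 mm) begins 54 mm behind the grasp point. The pads swing forward as they close: fully open they stand 13 mm farther back than shut.
Start: joints at [0.989, 0.181, 1.607, -0, 1.354, -0.206], TCP at [0.211, 0.535, 0.231] pointing down, gripper open.
Joint ranges: [-2.99, 2.99], [-0.89, 2.07], [0.3, 2.58], [-1.14, 4.28], [0, 2.63], [-3.12, 3.12]. Speed limits (rad/s): [2.57, 2.57, 3.01, 3.14, 3.14, 3.14].

INTERFACE

Orientations are given as a unit quaternion [w, x, y, z].
In Python, from bench import ctrl gives the robot as it stands.
- The arm moves only by the tool apply_moves, never from a script. Its argument "moves" is a list of rows, each an object with "jaw": the opening, from 0 (shut) to 1 (fully open); "offset": the shift along the tool's x, y, z in mm, a list of three; "rot": the turn, a rotation vector about the tool's x, y, z in degrees, a list of three. In form: [{"jaw": jaw, "offset": [dx, dy, dz], "rot": [ax, ay, az]}, ...]. A call has exactly 5 rows; each row shifts and turns the commanded pose from where the row before left it, along the tool's axes as they then stand; what a row does not reach is not made up. A row lasts 1/8 s, in which the tool goes at most 62.5 mm and 10.7 degrees, less where a joint would pass 70% of its speed; a pose out of reach is approached as far as the arm can. A call is refused whole if a number of a shift passes 62.5 or a number of a turn 10.7, either way. A call with a gripper value outside its range is refused whole. The fingers move at their own pace and stop on an object; the grip force is fixed at half the most. Time passes only in rows, so rows that do not move let the fingers close, or fill a call up. It gives the time, the measured TCP pose, the force, the opening and the grip force at its end, in the units of the state.
- ctrl.get_obs(): the state, without advancing time (a new reading comes with each control period).
- ctrl.camera(name): name is "scene" or "top" or "wrist"; returns (picture, depth): 384x512x3 uint8, red, green, blue; 384x512 float32, m along the optical axis (not along the pixel's ray), 0 where there is no reading.
- ctrl.camera_params(name): a dict with "K" (3x3 intrinsics, pixels), "dist" ([k1, k2, p1, p2, k3] as OpenCV has them; the pictures are not rectified), "cam_to_world" (4x4, takes a point from camera to world coordinates); the wrist camera has in their place "mount" (4x4, takes a point from camera to tool coordinates, whose origin is the TCP and whose axes are the flange's). Camera axes: x right, y down, z forward; pixel columns grow to the right and rows downward; lengths in m; the calibration is good to about 2 mm. A picture is of the moment at which its call begins: read the wrist's pose just before it. camera_params takes no time and is no camera call.
- ctrl.hand_in(): hands the job in; it is judged then, once.
Trained networks look in the newest picture that a camera, given by its name, has taken for a name from the list of things; names that differ only in an ending like _2 or _b are one class to them, and where a whole thing is asked for, a point or a joint stands for the part that bears it (a point fixed in the world has none). Each returns a list of dicts, best first, with "score" (0 to 1); they miss things now and then, are a little off and sometimes report something else, mostly with a low value. They report only what shows in the picture. A call takes as long as a camera call.
- ctrl.outline_of(camera, target): "region" (384x512 bool, what is visible of it) and "position" ([column, row] in pixels, amid what is visible of it).
The state is a dict: "time_s": time; "q": joint angles; "dq": joint speeds; "joint_efforts": joint torques, N m; "eef_pos": TCP position; "eef_rot": TCP orientation; "wrist_force": force on the tool from outside, world axes, zero at the start; "torque": the same for the moment, N m; "opening": opening from 0.0 (shut) to 1.0 (fully open); "grasp_force": force on a finger pad.
Only numpy, scipy, OpenCV 4.12 (cv2) and the standard library are available. Lean on these libraries where they do the work, as an engineer would, in place of code of your own. Each camera call takes 0.05 s, during which the arm holds its last target. There are 200 camera calls.

## Working session

There is one attempt and no reset: what is moved stays moved. The work goes in short steps, Python scripts to look and compute and a tool call to move; the robot and the scene stay as the last step left them, time stands still between calls to the robot, and variables do not carry over. Pictures are saved under pics/ and viewed, at most 10 in all, crops included, and the job is handed in when it is done.

Besides the shell and the picture viewer there is one more tool, called as a command line: name --argument value ..., lists and objects as JSON in quotes. apply_moves: Moves the arm, as the interface text tells. Its arguments: {"type":"object","properties":{"moves":{"type":"array"}},"required":["moves"]}

```bash
mkdir -p pics
cat > h.py <<'E'
from bench import ctrl
import numpy as np, cv2
def world(cam, mask, depth):
    p=ctrl.camera_params(cam); K=np.array(p["K"]); d=np.array(p["dist"],float)
    v,u=np.nonzero(mask&(depth>0)); z=depth[v,u]
    n=cv2.undistortPoints(np.stack([u,v],1).astype(float)[:,None],K,d)[:,0]
    P=np.c_[n*z[:,None],z,np.ones(len(z))]
    return (np.array(p["cam_to_world"])@P.T).T[:,:3]
E
python3 - <<'E'
from h import *
o=ctrl.get_obs(); print(o)
ims=[]
for c in ("scene","top"):
    im,d=ctrl.camera(c); np.save(f"d_{c}.npy",d); ims.append(im)
    im=im.copy()
    for t in ("brake_stand","brake_lever","brake_grip","brake_lever_press","release_stand","release_lever"):
        for r in ctrl.outline_of(c,t)[:2]:
            m=np.array(r["region"]); P=world(c,m,d)
            print(c,t,round(r["score"],2),np.round(r["position"]),m.sum(),np.round(np.median(P,0),3) if len(P) else None)
            np.save(f"m_{c}_{t}.npy",m) if r is not None else 0
    cv2.imwrite(f"pics/{c}.png",cv2.resize(im[:,:,::-1],(768,576)))
E
```

```text
{'time_s': 0.0, 'q': array([ 9.88710326e-01,  1.81535347e-01,  1.60803252e+00, -2.25806862e-06,
        1.35379174e+00, -2.06288156e-01]), 'dq': array([ 4.81534863e-06, -4.51234418e-04,  1.62452231e-03,  5.36736030e-04,
        2.14742443e-04, -2.10022121e-04]), 'joint_efforts': array([ 1.07468375e-03, -4.44880450e+01, -3.51327538e+01, -5.00317328e-04,
        9.15000594e-03, -5.11139717e-07]), 'eef_pos': array([0.21069589, 0.5344027 , 0.23037551]), 'eef_rot': array([-3.38286899e-04,  1.86794900e-01,  9.82398537e-01, -8.16142142e-04]), 'wrist_force': array([ 0.31057444, -0.34359468,  0.49637191]), 'torque': array([-0.0194993 ,  0.01501522,  0.01023003]), 'grasp_force': 0.0, 'opening': 0.9994253465948553}
scene brake_stand 0.96 [234. 213.] 3098 [ 0.602 -0.157  0.022]
scene brake_lever 0.55 [231. 193.] 241 [ 0.547 -0.136  0.117]
scene brake_grip 0.72 [233. 218.] 3054 [ 0.602 -0.158  0.023]
scene brake_lever_press 0.61 [228. 198.] 203 [ 0.547 -0.143  0.118]
scene release_stand 0.56 [311. 183.] 2791 [0.643 0.139 0.022]
scene release_lever 0.41 [304. 166.] 81 [0.599 0.124 0.118]
top brake_stand 0.98 [310. 202.] 5252 [ 0.56  -0.149  0.021]
top brake_stand 0.54 [305. 204.] 298 [ 0.542 -0.132  0.118]
top brake_lever 0.68 [308. 202.] 287 [ 0.542 -0.137  0.119]
top brake_grip 0.71 [309. 195.] 5186 [ 0.561 -0.149  0.021]
top brake_grip 0.68 [422. 213.] 453 [ 0.514 -0.462  0.021]
top brake_lever_press 0.53 [306. 200.] 306 [ 0.542 -0.134  0.118]
top brake_lever_press 0.46 [100. 206.] 798 [0.546 0.423 0.017]
top release_stand 0.86 [199. 182.] 5122 [0.603 0.15  0.021]
top release_lever 0.55 [209. 184.] 152 [0.596 0.123 0.118]
top release_lever 0.35 [198. 184.] 5121 [0.603 0.15  0.021]
```

View pics/top.png

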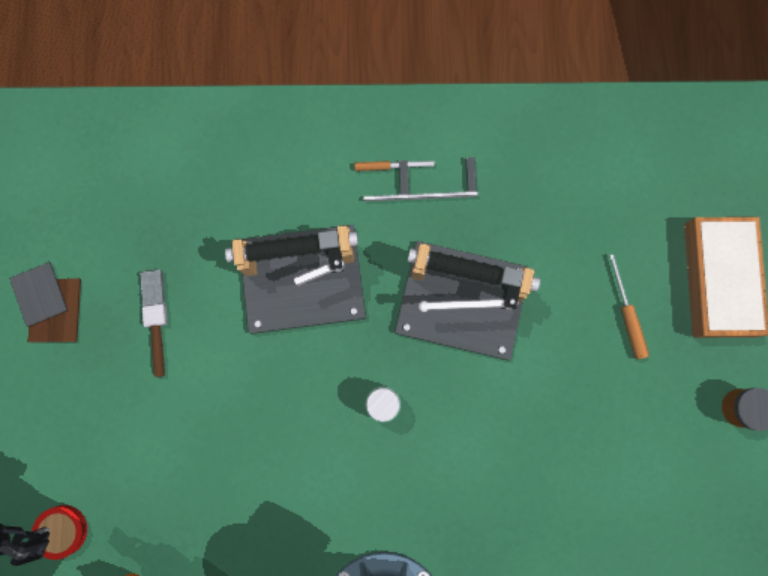

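View pics/scene.png

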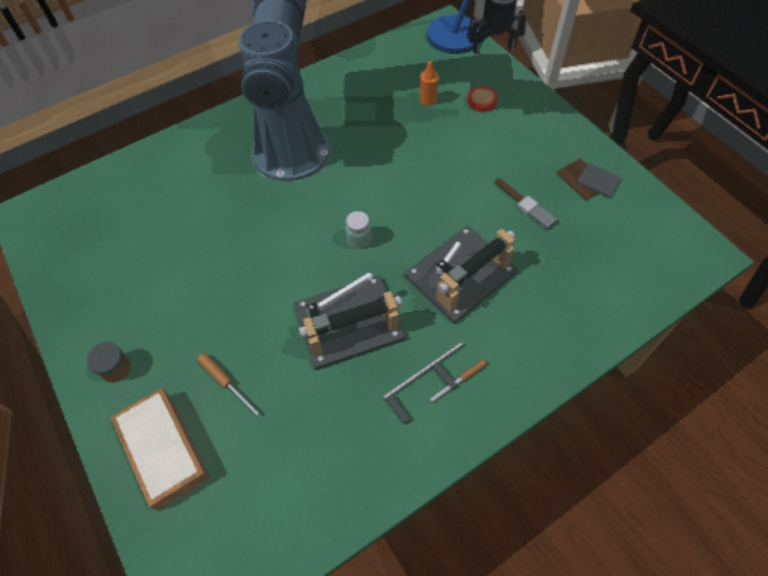

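Run:
```python
from h import *
c="top"; d=np.load("d_top.npy"); P=world(c,np.ones_like(d,bool),d)
r=(abs(P[:,0]-.57)<.16)&(abs(P[:,1]+.15)<.17)
def show(n,Q):
    m,(w,h),a=cv2.minAreaRect((Q[:,:2]*1000).astype(np.float32)); print(n,len(Q),np.round(m),round(w),round(h),round(a,1),"z",np.round(np.median(Q[:,2]),3))
show("plate",P[r&(abs(P[:,2]-.021)<.006)])
show("tube+",P[r&(P[:,2]>.09)])
for t in ("brake_lever","brake_stand"):
    from os.path import exists
    m=np.load("m_top_%s.npy"%t); Q=world(c,m,d); Q=Q[(Q[:,2]>.105)&(Q[:,2]<.13)]; show(t,Q)
    for y in np.arange(-.26,-.0,.015):
        s=Q[abs(Q[:,1]-y)<.006]
        if len(s): print(round(y,3),len(s),np.round(s[:,0].min(),3),np.round(s[:,0].max(),3),np.round(np.median(s[:,2]),3))
    
print(ctrl.camera_params("top")["cam_to_world"])
```

```text
plate 3303 [ 563. -151.] 220 181 76.3 z 0.02
tube+ 1625 [ 591. -160.] 116 224 0.9 z 0.123
brake_lever 280 [ 541. -138.] 16 145 1.1 z 0.119
-0.215 1 0.544 0.544 0.112
-0.2 22 0.538 0.549 0.119
-0.185 20 0.539 0.549 0.119
-0.17 27 0.537 0.55 0.118
-0.155 24 0.537 0.547 0.118
-0.14 22 0.537 0.547 0.119
-0.125 21 0.537 0.547 0.118
-0.11 21 0.536 0.548 0.119
-0.095 23 0.535 0.547 0.12
-0.08 27 0.532 0.548 0.118
-0.065 15 0.533 0.548 0.116
brake_stand 288 [ 541. -138.] 16 145 1.1 z 0.118
-0.215 1 0.544 0.544 0.112
-0.2 22 0.538 0.549 0.119
-0.185 20 0.539 0.549 0.119
-0.17 27 0.537 0.55 0.118
-0.155 24 0.537 0.547 0.118
-0.14 24 0.537 0.547 0.119
-0.125 24 0.537 0.547 0.118
-0.11 21 0.536 0.548 0.119
-0.095 24 0.535 0.547 0.12
-0.08 29 0.532 0.548 0.118
-0.065 18 0.533 0.548 0.115
[[-0.00673166 -0.98834488  0.1520825   0.40827465]
 [-0.99995907  0.00757262  0.00495112 -0.01600936]
 [-0.00604508 -0.15204295 -0.9883554   1.28970419]
 [ 0.          0.          0.          1.        ]]
```

The top view shows the brake stand at right: ball at about (424,307), pivot at (512,300), and the lever running almost along world y. The release stand is at left and the jar at (383,405). In the scene view nothing blocks the robot side of the lever. The stand's yaw is about -13.7°, and the press point's outer face is at about (0.535, -0.113, 0.110).

Run:
```python
import numpy as np
psi=68.5;D=np.array([.484-.2107,-.113-.5344])*1000/15
for i in range(15):
    a=np.radians(psi); print(i,round(-np.sin(a)*D[0]+np.cos(a)*D[1],1),round(np.cos(a)*D[0]+np.sin(a)*D[1],1)); psi-=5
```

```text
0 -32.8 -33.5
1 -35.6 -30.5
2 -38.1 -27.3
3 -40.3 -23.9
4 -42.2 -20.3
5 -43.8 -16.5
6 -45.1 -12.6
7 -46.0 -8.6
8 -46.6 -4.6
9 -46.8 -0.5
10 -46.7 3.6
11 -46.2 7.6
12 -45.4 11.6
13 -44.2 15.6
14 -42.7 19.3
```

apply_moves --moves '[{"jaw":0,"offset":[-33,-33.5,0],"rot":[0,0,5]},{"jaw":0,"offset":[-35.5,-30.5,0],"rot":[0,0,5]},{"jaw":0,"offset":[-38,-27.5,0],"rot":[0,0,5]},{"jaw":0,"offset":[-40.5,-24,0],"rot":[0,0,5]},{"jaw":0,"offset":[-42,-20,0],"rot":[0,0,5]}]'

```text
time_s: 1.32
eef_pos: [0.3024, 0.3177, 0.2315]
eef_rot: [0.0, 0.396, 0.918, 0.0]
wrist_force: [1.4, 0.1, -0.1]
opening: 0.002
grasp_force: 0.0
```

apply_moves --moves '[{"jaw":0,"offset":[-44,-16.5,0],"rot":[0,0,5]},{"jaw":0,"offset":[-45,-12.5,0],"rot":[0,0,5]},{"jaw":0,"offset":[-46,-8.5,0],"rot":[0,0,5]},{"jaw":0,"offset":[-46.5,-4.5,0],"rot":[0,0,5]},{"jaw":0,"offset":[-47,-0.5,0],"rot":[0,0,5]}]'

```text
time_s: 1.95
eef_pos: [0.3938, 0.1018, 0.2316]
eef_rot: [0.0, 0.586, 0.811, 0.0]
wrist_force: [-0.0, -0.3, 1.0]
opening: -0.003
grasp_force: 0.0
```

apply_moves --moves '[{"jaw":0,"offset":[-46.5,3.5,0],"rot":[0,0,5]},{"jaw":0,"offset":[-46,7.5,0],"rot":[0,0,5]},{"jaw":0,"offset":[-45.5,11.5,0],"rot":[0,0,5]},{"jaw":0,"offset":[-44,15.5,0],"rot":[0,0,5]},{"jaw":0,"offset":[-42.5,19.5,0],"rot":[0,0,5]}]'

```text
time_s: 2.58
eef_pos: [0.4844, -0.1136, 0.2315]
eef_rot: [0.0, 0.747, 0.664, 0.0]
wrist_force: [0.3, 0.1, 0.0]
opening: 0.002
grasp_force: 0.0
```

Run:
```python
from h import *
from scipy.spatial.transform import Rotation as R
o=ctrl.get_obs(); im,d=ctrl.camera("wrist"); p=ctrl.camera_params("wrist")
T=np.eye(4); q=o["eef_rot"]; T[:3,:3]=R.from_quat([q[1],q[2],q[3],q[0]]).as_matrix(); T[:3,3]=o["eef_pos"]
W=T@np.array(p["mount"])
rs=ctrl.outline_of("wrist","brake_lever")
for r in rs[:2]:
    m=np.array(r["region"]); v,u=np.nonzero(m&(d>0)); z=d[v,u]
    n=cv2.undistortPoints(np.stack([u,v],1).astype(float)[:,None],np.array(p["K"]),np.array(p["dist"],float))[:,0]
    Q=(W@np.c_[n*z[:,None],z,np.ones(len(z))].T).T
    Q=Q[(Q[:,2]>.1)&(Q[:,2]<.135)]
    print(r["score"],r["position"],m.sum(),len(Q))
    for y in np.arange(-.23,-.05,.015):
        s=Q[abs(Q[:,1]-y)<.005]
        if len(s)>5: print(round(y,3),len(s),np.round(np.percentile(s[:,0],[2,98]),4),np.round(np.median(s[:,2]),4))
cv2.imwrite("pics/w1.png",im[:,:,::-1])
```

```text
0.67 [318.3, 199.7] 2154 2145
-0.215 79 [0.5339 0.5541] 0.1107
-0.2 109 [0.5377 0.5492] 0.1191
-0.185 112 [0.5373 0.5488] 0.1193
-0.17 129 [0.5368 0.5485] 0.1192
-0.155 126 [0.5363 0.5478] 0.1194
-0.14 134 [0.5359 0.5475] 0.1191
-0.125 139 [0.5353 0.547 ] 0.1192
-0.11 148 [0.5348 0.5459] 0.1193
-0.095 148 [0.5343 0.5451] 0.1194
-0.08 172 [0.5314 0.5457] 0.1192
-0.065 146 [0.5313 0.547 ] 0.1158
```

View pics/w1.png

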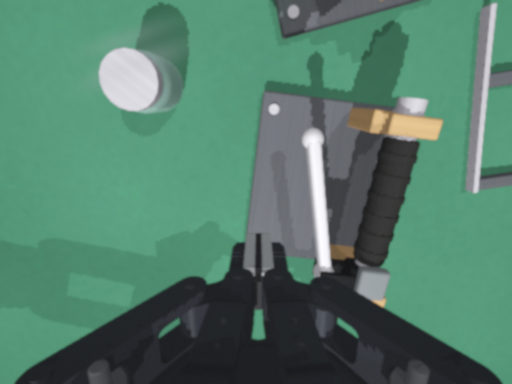

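The wrist view shows the shut fingertips at (258,240), and the lever from the ball at (313,135) to the pivot at (325,270), with the way clear. The near measurement agrees: the outer face is at x=0.535 for y=-0.113.

apply_moves --moves '[{"jaw":0,"offset":[0,0,28],"rot":[0,0,0]},{"jaw":0,"offset":[0,0,28],"rot":[0,0,0]},{"jaw":0,"offset":[0,0,28],"rot":[0,0,0]},{"jaw":0,"offset":[0,0,28],"rot":[0,0,0]},{"jaw":0,"offset":[0,0,26.5],"rot":[0,0,0]}]'

```text
time_s: 3.3
eef_pos: [0.4836, -0.1112, 0.0921]
eef_rot: [-0.0, 0.746, 0.666, 0.0]
wrist_force: [0.5, 0.2, 0.0]
opening: 0.002
grasp_force: 0.0
```

apply_moves --moves '[{"jaw":0,"offset":[0.6,5,0],"rot":[0,0,0]},{"jaw":0,"offset":[0.6,5,0],"rot":[0,0,0]},{"jaw":0,"offset":[0.6,5,0],"rot":[0,0,0]},{"jaw":0,"offset":[0.6,5,0],"rot":[0,0,0]},{"jaw":0,"offset":[0.5,4,0],"rot":[0,0,0]}]'

```text
time_s: 3.92
eef_pos: [0.5087, -0.112, 0.0933]
eef_rot: [0.0, 0.746, 0.666, 0.0]
wrist_force: [-0.5, -0.0, -0.8]
opening: -0.001
grasp_force: 0.0
```

apply_moves --moves '[{"jaw":0,"offset":[0.3,2,0],"rot":[0,0,0]},{"jaw":0,"offset":[0.2,2,0],"rot":[0,0,0]},{"jaw":0,"offset":[0.3,2,0],"rot":[0,0,0]},{"jaw":0,"offset":[0.2,2,0],"rot":[0,0,0]},{"jaw":0,"offset":[0.2,2,0],"rot":[0,0,0]}]'

```text
time_s: 4.55
eef_pos: [0.5182, -0.1118, 0.0928]
eef_rot: [-0.0, 0.746, 0.666, -0.0]
wrist_force: [0.2, 1.4, 0.4]
opening: -0.0
grasp_force: 0.0
```

apply_moves --moves '[{"jaw":0,"offset":[0.3,2,0],"rot":[0,0,0]},{"jaw":0,"offset":[0.2,2,0],"rot":[0,0,0]},{"jaw":0,"offset":[0.3,2,0],"rot":[0,0,0]},{"jaw":0,"offset":[0.2,2,0],"rot":[0,0,0]},{"jaw":0,"offset":[0.2,2,0],"rot":[0,0,0]}]'

```text
time_s: 5.18
eef_pos: [0.5279, -0.1114, 0.0926]
eef_rot: [-0.001, 0.746, 0.666, -0.0]
wrist_force: [-4.5, 2.0, 2.6]
opening: 0.001
grasp_force: 2.2
```

apply_moves --moves '[{"jaw":0,"offset":[0.3,2,0],"rot":[0,0,0]},{"jaw":0,"offset":[0.2,2,0],"rot":[0,0,0]},{"jaw":0,"offset":[0.3,2,0],"rot":[0,0,0]},{"jaw":0,"offset":[0.2,2,0],"rot":[0,0,0]},{"jaw":0,"offset":[0.2,2,0],"rot":[0,0,0]}]'

```text
time_s: 5.8
eef_pos: [0.5378, -0.1116, 0.0927]
eef_rot: [-0.001, 0.746, 0.666, -0.0]
wrist_force: [-6.9, 1.2, 4.1]
opening: 0.003
grasp_force: 3.4
```

apply_moves --moves '[{"jaw":0,"offset":[0.1,1,0],"rot":[0,0,0]},{"jaw":0,"offset":[0.1,1,0],"rot":[0,0,0]},{"jaw":0,"offset":[0.1,1,0],"rot":[0,0,0]},{"jaw":0,"offset":[0.1,1,0],"rot":[0,0,0]},{"jaw":0,"offset":[0.1,1,0],"rot":[0,0,0]}]'

```text
time_s: 6.42
eef_pos: [0.5424, -0.1119, 0.0926]
eef_rot: [-0.001, 0.746, 0.666, -0.001]
wrist_force: [-6.4, 0.8, 3.8]
opening: 0.0
grasp_force: 4.0
```

apply_moves --moves '[{"jaw":0,"offset":[0.1,1,0],"rot":[0,0,0]},{"jaw":0,"offset":[0.1,1,0],"rot":[0,0,0]},{"jaw":0,"offset":[0.1,1,0],"rot":[0,0,0]},{"jaw":0,"offset":[0.1,0.8,0],"rot":[0,0,0]},{"jaw":0,"offset":[0,0,0],"rot":[0,0,0]}]'

```text
time_s: 7.05
eef_pos: [0.5461, -0.1123, 0.0926]
eef_rot: [-0.001, 0.746, 0.666, -0.001]
wrist_force: [-8.6, -0.5, 5.1]
opening: 0.005
grasp_force: 4.2
```

```bash
cat > look.py <<'E'
from h import *
import sys
im,d=ctrl.camera("top"); r=ctrl.outline_of("top","brake_lever")
for k in r[:1]:
    Q=world("top",np.array(k["region"]),d); Q=Q[(Q[:,2]>.112)&(Q[:,2]<.125)]
    # expected pivot (0.544,-0.222)
    B=[]
    for y in np.arange(-.2,-.05,.01):
        s=Q[abs(Q[:,1]-y)<.005]
        if len(s)>4: B.append((y,(s[:,0].min()+s[:,0].max())/2))
    B=np.array(B); f=np.polyfit(B[:,0],B[:,1],1); print(k["score"],len(Q),"lean",np.arctan(f[0]),"joint~",np.arctan(f[0])+.031); print(np.round(B,3).tolist())
o=ctrl.get_obs(); print(o["time_s"],o["wrist_force"],o["grasp_force"])
cv2.imwrite("pics/"+sys.argv[1],cv2.resize(im[140:260,230:390,::-1],None,fx=4,fy=4))
E
python3 look.py t2.png
```

```text
7.15 [-9.3049072  -1.81460368  5.29010485] 4.187822750536725
```

apply_moves --moves '[{"jaw":0,"offset":[0.1,0.8,0],"rot":[0,0,0]},{"jaw":0,"offset":[0.1,0.8,0],"rot":[0,0,0]},{"jaw":0,"offset":[0.1,0.7,0],"rot":[0,0,0]},{"jaw":0,"offset":[0.1,0.7,0],"rot":[0,0,0]},{"jaw":0,"offset":[0,0,0],"rot":[0,0,0]}]'

```text
time_s: 7.78
eef_pos: [0.5489, -0.1126, 0.0926]
eef_rot: [-0.001, 0.746, 0.666, -0.001]
wrist_force: [-10.0, -2.8, 3.6]
opening: -0.002
grasp_force: 4.5
```

View pics/t2.png

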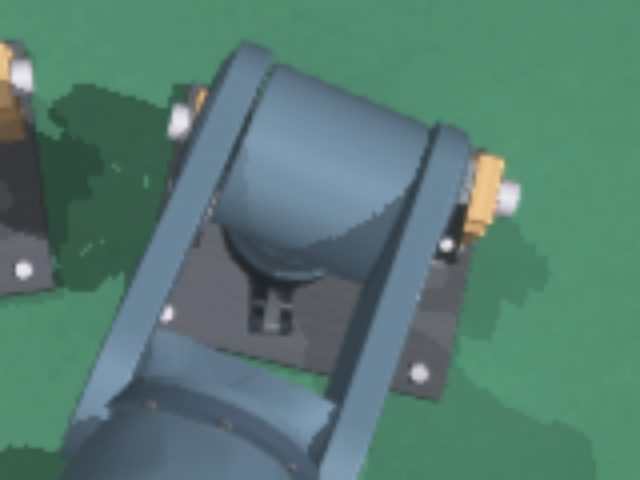

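The arm hides the lever from the top camera (only the pivot shows, at about (447,245)), so I'll measure with the wrist camera.

```bash
cat > lw.py <<'E'
from h import *
import sys
from scipy.spatial.transform import Rotation as R
o=ctrl.get_obs(); im,d=ctrl.camera("wrist"); p=ctrl.camera_params("wrist")
T=np.eye(4); q=o["eef_rot"]; T[:3,:3]=R.from_quat([q[1],q[2],q[3],q[0]]).as_matrix(); T[:3,3]=o["eef_pos"]
W=T@np.array(p["mount"])
for r in ctrl.outline_of("wrist","brake_lever")[:1]:
    m=np.array(r["region"]); v,u=np.nonzero(m&(d>0)); z=d[v,u]
    n=cv2.undistortPoints(np.stack([u,v],1).astype(float)[:,None],np.array(p["K"]),np.array(p["dist"],float))[:,0]
    Q=(W@np.c_[n*z[:,None],z,np.ones(len(z))].T).T
    Q=Q[(Q[:,2]>.105)&(Q[:,2]<.135)]; print(r["score"],m.sum(),len(Q))
    for y in np.arange(-.22,-.05,.01):
        s=Q[abs(Q[:,1]-y)<.004]
        if len(s)>5:
            x=np.percentile(s[:,0],[2,98]); print(round(y,3),len(s),np.round(x,4),"ang",round(np.arctan2(x.mean()-.544,y+.222)+.033,3))
cv2.imwrite("pics/"+sys.argv[1],im[:,:,::-1])
print(ctrl.get_obs()["time_s"])
E
python3 lw.py w2.png
```

```text
0.94 3438 3314
-0.12 39 [0.567  0.5734] ang 0.284
-0.11 382 [0.5631 0.575 ] ang 0.253
-0.1 452 [0.5647 0.5768] ang 0.249
-0.09 492 [0.5669 0.5792] ang 0.249
-0.08 589 [0.5676 0.5839] ang 0.253
-0.07 767 [0.568  0.5846] ang 0.242
7.875
```

View pics/w2.png

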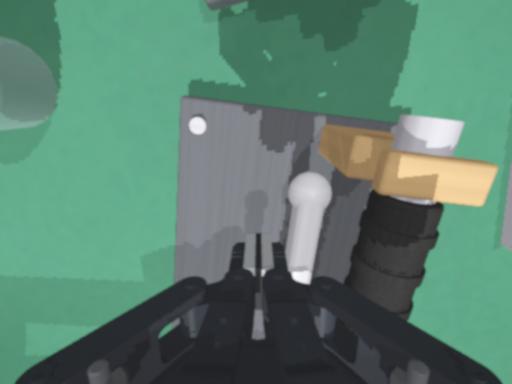

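The wrist view shows the ball at (310,190), with the blade pushed by the right finger and nearly parallel to the grip, joint at about 0.25 rad. There is about 1 mm left to the stop.

apply_moves --moves '[{"jaw":0,"offset":[0,0.5,0],"rot":[0,0,0]},{"jaw":0,"offset":[0,0.5,0],"rot":[0,0,0]},{"jaw":0,"offset":[0,0.3,0],"rot":[0,0,0]},{"jaw":0,"offset":[0,0,0],"rot":[0,0,0]},{"jaw":0,"offset":[0,0,0],"rot":[0,0,0]}]'

```text
time_s: 8.5
eef_pos: [0.55, -0.1128, 0.0925]
eef_rot: [-0.001, 0.746, 0.666, -0.002]
wrist_force: [-10.2, -2.5, 4.7]
opening: -0.001
grasp_force: 4.7
```

apply_moves --moves '[{"jaw":0,"offset":[0,0.5,0],"rot":[0,0,0]},{"jaw":0,"offset":[0,0.3,0],"rot":[0,0,0]},{"jaw":0,"offset":[0,0.2,0],"rot":[0,0,0]},{"jaw":0,"offset":[0,0,0],"rot":[0,0,0]},{"jaw":0,"offset":[0,0,0],"rot":[0,0,0]}]'

```text
time_s: 9.12
eef_pos: [0.5504, -0.1129, 0.0925]
eef_rot: [-0.001, 0.746, 0.666, -0.002]
wrist_force: [-13.6, -2.3, 7.7]
opening: 0.004
grasp_force: 6.1
```

apply_moves --moves '[{"jaw":0,"offset":[0,0.3,0],"rot":[0,0,0]},{"jaw":0,"offset":[0,0,0],"rot":[0,0,0]},{"jaw":0,"offset":[0,0,0],"rot":[0,0,0]},{"jaw":0,"offset":[0,0,0],"rot":[0,0,0]},{"jaw":0,"offset":[0,0,0],"rot":[0,0,0]}]'

```text
time_s: 9.75
eef_pos: [0.5504, -0.1129, 0.0925]
eef_rot: [-0.001, 0.746, 0.666, -0.002]
wrist_force: [-15.0, -2.3, 8.3]
opening: -0.0
grasp_force: 6.7
```

```bash
python3 lw.py w3.png; python3 -c "
from bench import ctrl;o=ctrl.get_obs();print(o['wrist_force'],o['eef_pos'])"
```

```text
0.95 3411 3316
-0.12 46 [0.5682 0.5748] ang 0.297
-0.11 389 [0.5647 0.5766] ang 0.267
-0.1 464 [0.5664 0.5788] ang 0.263
-0.09 492 [0.5688 0.5809] ang 0.263
-0.08 623 [0.5695 0.5867] ang 0.269
-0.07 712 [0.5701 0.5862] ang 0.254
9.85
[-14.09152897  -3.52360471   8.33387993] [ 0.55043748 -0.11286792  0.09252535]
```

The lever is at its stop: the joint reads about 0.26 rad, and force rises with no further motion. Now I hold it there.

apply_moves --moves '[{"jaw":0,"offset":[0,0,0],"rot":[0,0,0]},{"jaw":0,"offset":[0,0,0],"rot":[0,0,0]},{"jaw":0,"offset":[0,0,0],"rot":[0,0,0]},{"jaw":0,"offset":[0,0,0],"rot":[0,0,0]},{"jaw":0,"offset":[0,0,0],"rot":[0,0,0]}]'

```text
time_s: 10.48
eef_pos: [0.5504, -0.1129, 0.0925]
eef_rot: [-0.002, 0.746, 0.666, -0.002]
wrist_force: [-13.0, -3.1, 7.7]
opening: -0.001
grasp_force: 6.7
```

apply_moves --moves '[{"jaw":0,"offset":[0,0,0],"rot":[0,0,0]},{"jaw":0,"offset":[0,0,0],"rot":[0,0,0]},{"jaw":0,"offset":[0,0,0],"rot":[0,0,0]},{"jaw":0,"offset":[0,0,0],"rot":[0,0,0]},{"jaw":0,"offset":[0,0,0],"rot":[0,0,0]}]'

```text
time_s: 11.1
eef_pos: [0.5504, -0.1129, 0.0925]
eef_rot: [-0.002, 0.746, 0.666, -0.002]
wrist_force: [-14.4, -3.2, 8.3]
opening: -0.002
grasp_force: 6.7
```

apply_moves --moves '[{"jaw":0,"offset":[-0.4,-4,0],"rot":[0,0,0]},{"jaw":0,"offset":[-0.5,-4,0],"rot":[0,0,0]},{"jaw":0,"offset":[-0.5,-4,0],"rot":[0,0,0]},{"jaw":0,"offset":[-0.5,-4,0],"rot":[0,0,0]},{"jaw":0,"offset":[-0.5,-4,0],"rot":[0,0,0]}]'

```text
time_s: 11.72
eef_pos: [0.532, -0.1115, 0.0926]
eef_rot: [-0.001, 0.746, 0.666, -0.0]
wrist_force: [-5.2, 3.6, 2.5]
opening: 0.002
grasp_force: 2.4
```

apply_moves --moves '[{"jaw":0,"offset":[-0.7,-6,0],"rot":[0,0,0]},{"jaw":0,"offset":[-1,-9,0],"rot":[0,0,0]},{"jaw":0,"offset":[-1.2,-10,0],"rot":[0,0,0]},{"jaw":0,"offset":[-1.2,-10,0],"rot":[0,0,0]},{"jaw":0,"offset":[-1.2,-10,0],"rot":[0,0,0]}]'

```text
time_s: 12.35
eef_pos: [0.4868, -0.1125, 0.093]
eef_rot: [0.0, 0.746, 0.666, 0.0]
wrist_force: [0.9, 0.0, 0.2]
opening: 0.002
grasp_force: 0.0
```

Released. Now up, then back the way I came, clear of the top camera's view.

apply_moves --moves '[{"jaw":0,"offset":[0,0,-28],"rot":[0,0,0]},{"jaw":0,"offset":[0,0,-28],"rot":[0,0,0]},{"jaw":0,"offset":[0,0,-28],"rot":[0,0,0]},{"jaw":0,"offset":[0,0,-28],"rot":[0,0,0]},{"jaw":0,"offset":[0,0,-28],"rot":[0,0,0]}]'

```text
time_s: 12.98
eef_pos: [0.4869, -0.1124, 0.2338]
eef_rot: [0.0, 0.746, 0.666, 0.0]
wrist_force: [-0.4, -0.6, 0.4]
opening: 0.005
grasp_force: 0.0
```

apply_moves --moves '[{"jaw":0,"offset":[42,-20,0],"rot":[0,0,-5]},{"jaw":0,"offset":[44,-15.5,0],"rot":[0,0,-5]},{"jaw":0,"offset":[45.5,-11.5,0],"rot":[0,0,-5]},{"jaw":0,"offset":[46,-7.5,0],"rot":[0,0,-5]},{"jaw":0,"offset":[46.5,-3.5,0],"rot":[0,0,-5]}]'

```text
time_s: 13.6
eef_pos: [0.4144, 0.1107, 0.2329]
eef_rot: [0.0, 0.584, 0.812, 0.0]
wrist_force: [0.2, -0.1, 0.5]
opening: -0.003
grasp_force: 0.0
```

apply_moves --moves '[{"jaw":0,"offset":[46.5,0.5,0],"rot":[0,0,-5]},{"jaw":0,"offset":[46.5,4.5,0],"rot":[0,0,-5]},{"jaw":0,"offset":[46,8.5,0],"rot":[0,0,-5]},{"jaw":0,"offset":[45,12.5,0],"rot":[0,0,-5]},{"jaw":0,"offset":[44,16.5,0],"rot":[0,0,-5]}]'

```text
time_s: 14.22
eef_pos: [0.3426, 0.3331, 0.233]
eef_rot: [0.0, 0.394, 0.919, 0.0]
wrist_force: [1.7, 0.2, 0.2]
opening: 0.001
grasp_force: 0.0
```

```bash
cp d_top.npy d0.npy; python3 look.py t3.png
python3 - <<'E'
from h import *
im,d=ctrl.camera("top"); d0=np.load("d0.npy")
def f(d):
    P=world("top",np.ones_like(d,bool),d); r=(abs(P[:,0]-.57)<.16)&(abs(P[:,1]+.15)<.17)&(abs(P[:,2]-.021)<.006)
    return cv2.minAreaRect((P[r][:,:2]*1000).astype(np.float32))
print(f(d0),f(d))
a=cv2.imread("pics/top.png"); b=cv2.resize(im[:,:,::-1],(768,576)); D=cv2.absdiff(a,b)[80:440,150:680].max(2)
print((D>40).sum())
cv2.imwrite("pics/fin.png",b)
E
```

```text
0.85 279 lean -0.03796603186039616 joint~ -0.006966031860396162
[[-0.2, 0.544], [-0.19, 0.544], [-0.18, 0.544], [-0.17, 0.544], [-0.16, 0.544], [-0.15, 0.542], [-0.14, 0.542], [-0.13, 0.542], [-0.12, 0.542], [-0.11, 0.542], [-0.1, 0.542], [-0.09, 0.54], [-0.08, 0.539], [-0.07, 0.539]]
14.325 [ 0.13603397 -0.75908392 -0.75788406] 0.0
((563.102783203125, -150.51792907714844), (219.87257385253906, 180.5545196533203), 76.28753662109375) ((562.8175659179688, -150.5249786376953), (219.76083374023438, 179.9000244140625), 76.16129302978516)
270
```

View pics/fin.png

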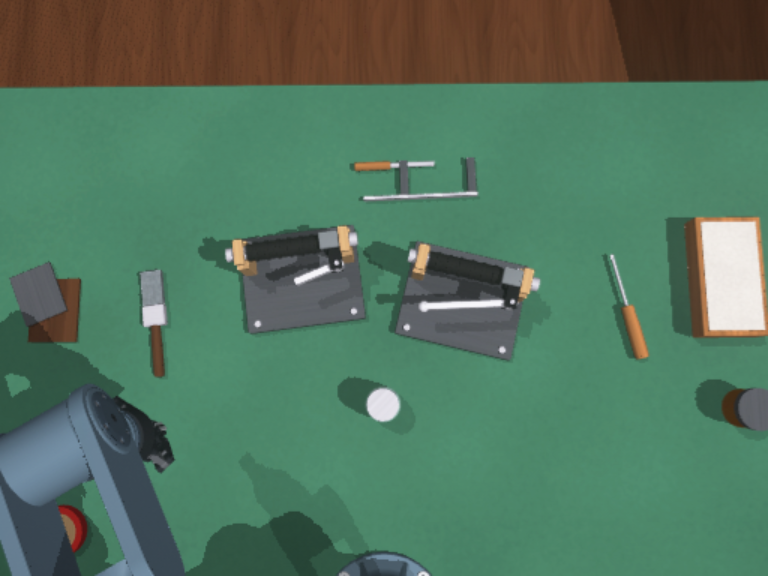

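The final view shows the lever fully back out (ball at (424,307), as before). The stands, jar at (383,405), screwdriver, brush and clamp have not moved, and the hand is clear.

```bash
python3 -c "
from bench import ctrl;print(ctrl.hand_in())"
```

```text
the job is handed in; nothing more can be done
None
```

The long brake lever was pushed to its stop, held there for about 2 s at roughly 15 N, and let spring fully back out; the hand is clear, the final picture shows nothing else moved, and the job is handed in.

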